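# Release the bundle press and shelve the stub book

## Task

The stub book in the bundle press is done: throw the ratchet pawl back clear of the wheel by its red knob so that it stays off, wind the crank backward until the pressure plate is right up at its top stop, and draw the book out. Then stand the book in the empty middle bay of the blue rack, on its foot with the red-taped head up, like its neighbours. Set it down rather than dropping it, leave the pawl off and the plate up, and do not disturb the other books, the hand stamp or the mouse.

Things in the scene. Friction and masses are not known exactly. Their poses are not given: they have to be found in the camera images.
- press: Grey bench press, fixed. Origin on the desk under its centre; x points away from the operator (the book sticks out at -x), y to the crank side, z up. Base 150 x 200 x 22 mm. Two 22 mm columns at x 0, y -75 and +75 mm carry a cross head 50 (x) by 180 mm (y), z 170 to 212 mm. A rack bar in its middle rises to at most z 320 mm. Wheel, pawl and crank are beside the cross head, y +98 to +243 mm
- bed_centre (a point): Centre of the steel bed (110 x 116 mm) on which the book lies, 30 mm above the desk. Above it the wooden pressure plate, 100 mm (press x) by 110 mm (y), sprung, presses on the book with about 30 N at the start; at the top stop its underside is 22 mm above the book
- wheel (a joint): Ratchet wheel (88 mm across, 10 teeth) with shaft and crank, about the press's y axis; rad, 0 at start, grows wound backward: wheel top and crank go over to press +x and the plate rises 14 mm per rad. The pawl stops this way. Plate leaves the book at about 0.45; top stop 2.0. Pawl off, the springs kick it back 0.1 to 0.3; then friction holds it; winding takes about 4 N at the handle
- wheel_centre (a point): Centre of the ratchet wheel (12 mm wide), on the shaft axis, 190 mm above the desk, at press y +104 mm
- crank_handle (a point): Middle of the black crank handle, a free-spinning sleeve 80 mm long and 22 mm thick, parallel to the shaft at press y +163 to +243 mm, 80 mm from the shaft axis. At wheel angle 0 it is in front of and above the shaft (51 mm to press -x, 61 mm up). The crank arm is at press y +152 to +160 mm
- pawl (a joint): Steel pawl hinged along the press's y; rad, about 0 with its tip in the teeth, grows as the tip is lifted and swung up and over towards press +x. Clear of the teeth from about 0.3. Below about 1.2 it falls back by its own weight; beyond, it falls over onto its back stop at 1.9 and stays. The wheel's load makes it drag at first: 3 to 6 N at the knob
- pawl_pivot (a point): Pivot of the pawl, at press x +55 mm, y +104 mm, z 228 mm
- pawl_knob (a point): Centre of the pawl's red T-knob, a bar 24 mm long (along press y) and 16 mm thick on a 7 mm stem; 62 mm from the pivot. At pawl angle 0 it is 47 mm from the pivot towards press -x and 40 mm above it, 34 mm above the tips of the wheel's teeth. The stem turns with the pawl in the press's x-z plane, so pinch the bar's ends, from above, along press y; the crank arm is 36 mm beside it
- book: Stub book: rigid block 170 x 60 x 30 mm, green covers, 22 mm band of red tape at the head end, 0.19 to 0.30 kg. Origin at the centre of its broad underside; x along its length to the head, y across its width, z up as it lies in the press. It lies flat, head under the plate; its foot end sticks out, 135 to 145 mm from the press centre, free 30 mm above the desk beyond the base's edge (75 mm)
- book_head (a point): Middle of the book's red-taped head end face
- book_foot (a point): Middle of the book's foot end face
- rack: Blue desk rack, fixed. Origin on the desk under its centre; 84 (x) by 148 mm (y); floor 8 mm thick. Three bays along y, each 76 (x) by 44 mm (y) inside, centred at y -48, 0, +48 mm; walls between bays reach z 70 mm, end walls at -x and +x z 36 mm. A book stands in each outer bay, foot down, width along rack x, thickness along rack y, tops at z 178 mm. The middle one is empty
- bay (a point): Centre of the floor of the empty middle bay; axes as the rack's
- book_l: Bystander: blue-covered stub book of the same size standing head up in the rack's +y bay; origin at the middle of one broad cover
- book_r: Bystander: brown-covered stub book of the same size standing head up in the rack's -y bay; origin at the middle of one broad cover
- stamp: Bystander: red hand stamp standing on the desk, 45 mm across, 74 mm high, origin under its centre
- mouse: Bystander: black computer mouse, 105 x 60 x 34 mm, origin under its centre
There are look-alikes about, which are no part of the job. Of the things that look like the rack, take the one that is farthest to the robot's left at the start. Leave any purple look-alike of the book alone.

How it is judged (in metres and radians):
On the way, in this order (a step that is already met when the one before it is completed fails the run):
1. the pawl is thrown over onto its back stop (value of joint pawl above 1.6 rad), for 0.2 s.
2. with the pawl off, the wheel is wound back until the plate is at its top stop (value of joint wheel above 1.8 rad and value of joint pawl above 1.6 rad), for 0.2 s.
3. the book is drawn out of the press (horizontal distance between book and press above 0.16 m), for 0.1 s.
At the end, for the whole second after the job is handed in: The book stands released on the floor of the middle bay, head up within 14 degrees of upright (leaning or rocking a little is fine, below 0.25 m/s), foot within 16 mm of the bay's centre; the pawl is on its back stop (above 1.6 rad) and the wheel within 0.2 rad of its top stop (all of step 2 and angle between book's own x axis and vertical below 0.25 rad and horizontal distance between book_foot and bay below 0.016 m and z of book_foot in the frame of bay between -0.003 and 0.006 m and linear speed of book below 0.25 m/s); the robot touches nothing.
It fails at once if the wheel is forced back against the engaged pawl (value of joint wheel above 0.5 rad and value of joint pawl below 0.15 rad).
It fails at once if the book is dragged from under the plate before the plate is raised (distance of book from where it was at the start of the episode above 0.02 m and value of joint wheel below 1 rad).
It fails at once if the book is dropped (linear speed of book above 1.3 m/s).
It fails at once if a book in the rack is disturbed (distance of any of book_l, book_r from where it was at the start of the episode above 0.03 m).
It fails at once if the stamp or the mouse is disturbed (distance of any of stamp, mouse from where it was at the start of the episode above 0.02 m).
It also fails if it takes over 72 s, if anything falls off the work surface, if the arm or the gripper's body presses on something with over 40 N, if the wrist force passes 120 N, or if a joint passes its speed limit or range.

## Robot

A 6-joint arm with a two-finger parallel gripper is mounted at the origin on the work surface. World frame = base frame: x ahead of the robot, y to its left, z up, the work surface at z = 0. Lengths are in m, angles in degrees, forces in N, time in s.
With the tool pointing down it reaches from about 0.35 to 0.875 m from the base axis. Payload 4.2 kg.
Tool frame: the origin (TCP) lies on the front face of the gripper's body, between the roots of the fingers; the fingertips stand 70 mm ahead of it and the grasp point (between the pads) lies 51 mm ahead of it (r.nose_length is the distance from the TCP to the fingertips, in m); z points along the fingers, y is the direction in which the jaws open and shut (so a half turn about z gives the same grasp; the last joint's range is limited). The gripper opens to 87 mm and grips with 3 to 60 N. Pads are 19 mm wide; open, the fingers measure 117 mm over their backs; the gripper's body (75 mm by 190 mm) begins 51 mm behind the grasp point.
Start: joints at [91.937, 22.042, 0.453, 0, -68.411, -14.817], TCP at [0.139, 0.609, 0.292] pointing down, gripper open.
Joint ranges: [-179.83, 179.83], [-69.29, 118.12], [-61.27, 80.66], [-181.25, 117.63], [-171.15, -9.14], [-177.46, 177.46]. Speed limits (degrees/s): [159.86, 159.86, 180, 180, 180, 180].

## Interface

Orientations are given as a 3x3 rotation matrix whose columns are the frame's x, y, z axes.
In Python, from station import telemetry, capture, order, r gives the robot as it stands.
- The arm moves only by the tool drive_tool, never from a script. Its argument "series" is a list of rows, each a list of 4 numbers: the shift along the tool's x, y, z as a fraction of full scale, then the turn about the tool's z as a fraction of full scale. In form: [[dx, dy, dz, turn], ...]. A call has 1 to 10 rows; each row is the pose to reach, as a shift and turn from the pose commanded when the call began, along the tool's axes at that moment; what a row does not reach only later rows make up. Full scale, the value 1, is 0.12 m for a shift and 2 rad for a turn. A row lasts 1/8 s, in which the tool goes at most 62.5 mm and 10.7 degrees, less where a joint would pass 70% of its speed; a pose out of reach is approached as far as the arm can. A call with a number of a shift or a turn outside -1 to 1 is refused whole. A call with a gripper value outside its range is refused whole. "fingers" is the finger opening in mm, from 0 to 87, set as the call begins (left out, the last holds). The fingers move at their own pace and stop on an object; the grip force is fixed at half the most. Time passes only in rows, so rows that repeat a pose let the fingers close. It gives the time, the measured TCP pose, the force and the opening at its end, in the units of the state.
- telemetry.sense(): the state, without advancing time (a new reading comes with each control period).
- capture(name): name is "scene" or "top" or "wrist"; returns a dict with "color" (384x512x3 uint8, blue, green, red), "fx", "fy", "cx", "cy" (pixels), "eye" and "attitude" of the camera in the world; the wrist camera has in their place "mount" (4x4, takes a point from camera to tool coordinates, whose origin is the TCP and whose axes are the flange's). Camera axes: x right, y up, looking along -z (the intrinsics and any distortion apply to the point x, -y, -z); pixel columns grow to the right and rows downward; lengths in m; the calibration is good to about 2 mm. A picture is of the moment at which its call begins: read the wrist's pose just before it. There is no depth.
- order.finish_job(): hands the job in, once; it reports no verdict.
The state is a dict: "time_s": time; "joints": joint angles; "joint_velocities": joint speeds; "effort": joint torques, N m; "tcp_pos": TCP position; "ee_rot": TCP orientation; "wrist_force": force on the tool from outside, world axes, zero at the start; "moment": the same for the moment, N m; "gripper_width": opening from 0.0 (shut) to 1.0 (fully open).
Only numpy, scipy, OpenCV 4.12 (cv2) and the standard library are available. Lean on these libraries where they do the work, as an engineer would, in place of code of your own. Each camera call takes 0.05 s, during which the arm holds its last target. There are 200 camera calls.

## Working session

There is one attempt and no reset: what is moved stays moved. The work goes in short steps, Python scripts to look and compute and a tool call to move; the robot and the scene stay as the last step left them, time stands still between calls to the robot, and variables do not carry over. Pictures are saved under pics/ and viewed, about 8 in all and at most 12, crops included, and the job is handed in when it is done.

Besides the shell and the picture viewer there is one more tool, called after "Request:" as name([rows], argument=value, ...), one row to a line, values as JSON. drive_tool: Moves the arm, as the interface text tells. Shift numbers are shares of 0.12 m and turn numbers shares of 2 rad, none past 1 either way. Its arguments: {"type":"object","properties":{"series":{"type":"array","items":{"type":"array","items":{"type":"number","minimum":-1,"maximum":1}}},"fingers":{"type":"number"}},"required":["series"]}

```bash
ls; mkdir -p pics
python3 - <<'E'
from station import telemetry,capture,order,r
import cv2,numpy as np
s=telemetry.sense(); print(s)
for n in("scene","top"):
    c=capture(n); cv2.imwrite(f"pics/{n}0.png",c["color"])
    print(n,{k:(np.round(v,4).tolist() if k!="color" else 0) for k,v in c.items()})
a=cv2.imread("pics/scene0.png");b=cv2.imread("pics/top0.png")
E
```

```text
pics
{'time_s': 0.0, 'joints': array([ 9.19360459e+01,  2.20918102e+01,  3.79562122e-01, -2.86002287e-02,
       -6.84127828e+01, -1.48175678e+01]), 'joint_velocities': array([-0.04554033,  0.04459183,  0.01541773, -0.02709674, -0.09425177,
        0.09378708]), 'effort': array([ 1.39859912e-03, -3.90658915e+01,  1.87408483e+01,  4.21994403e+00,
        1.11012973e-02, -1.75497066e-04]), 'tcp_pos': array([0.13920076, 0.60883318, 0.29114792]), 'ee_rot': array([[ 9.74792091e-01, -2.23114827e-01, -3.90169019e-04],
       [-2.23115142e-01, -9.74789623e-01, -2.19659031e-03],
       [ 1.09759156e-04,  2.22827147e-03, -9.99997511e-01]]), 'wrist_force': array([-0.13517564,  0.18507691,  1.27619752]), 'moment': array([-0.04758023, -0.00314501, -0.00746134]), 'gripper_width': 1.001703192841342}
scene {'color': 0, 'fx': 416.4243, 'fy': 416.4243, 'cx': 261.531, 'cy': 192.1207, 'eye': [1.4961, -0.3575, 0.9113], 'attitude': [[0.2706, -0.5572, 0.785], [0.9627, 0.1528, -0.2234], [0.0045, 0.8162, 0.5778]]}
top {'color': 0, 'fx': 426.2108, 'fy': 426.2108, 'cx': 256.0768, 'cy': 196.3293, 'eye': [0.278, -0.0633, 1.8073], 'attitude': [[-0.011, 0.9915, -0.1297], [-0.9999, -0.0098, 0.0099], [0.0085, 0.1297, 0.9915]]}
```

View pics/scene0.png

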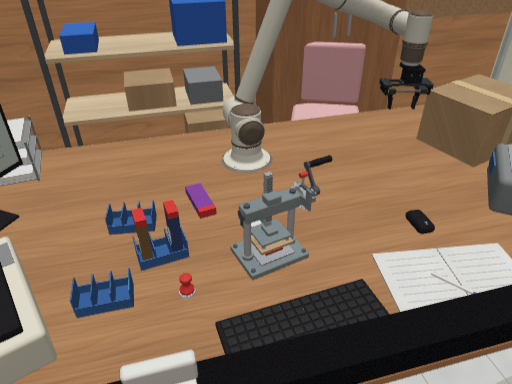

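View pics/top0.png

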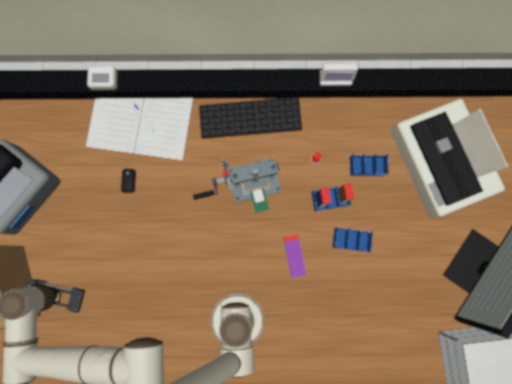

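The scene view shows the press (270,235), three blue racks and the purple book (200,200). In the top view the racks are at (333,197), (369,165) and (352,240). The one at (333,197) is farthest to the robot's left (largest y) and holds the two books, so it fits. I'll confirm it in an enlarged crop.

Run:
```python
import cv2,numpy as np
a=cv2.imread("pics/scene0.png");b=cv2.imread("pics/top0.png")
R=lambda im,x,y,w,h,s:cv2.resize(im[y:y+h,x:x+w],None,fx=s,fy=s,interpolation=cv2.INTER_CUBIC)
L=R(a,225,145,110,135,4.4)[:594,:480]
T=R(b,190,145,100,70,3.2);U=R(b,300,145,100,100,2.9)[:, :320]
c=np.zeros((600,800,3),np.uint8)
c[:L.shape[0],:L.shape[1]]=L;c[:T.shape[0],480:480+T.shape[1]]=T;c[240:240+U.shape[0],480:480+U.shape[1]]=U
cv2.imwrite("pics/crop1.png",c)
```

```text
(no output)
```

View pics/crop1.png

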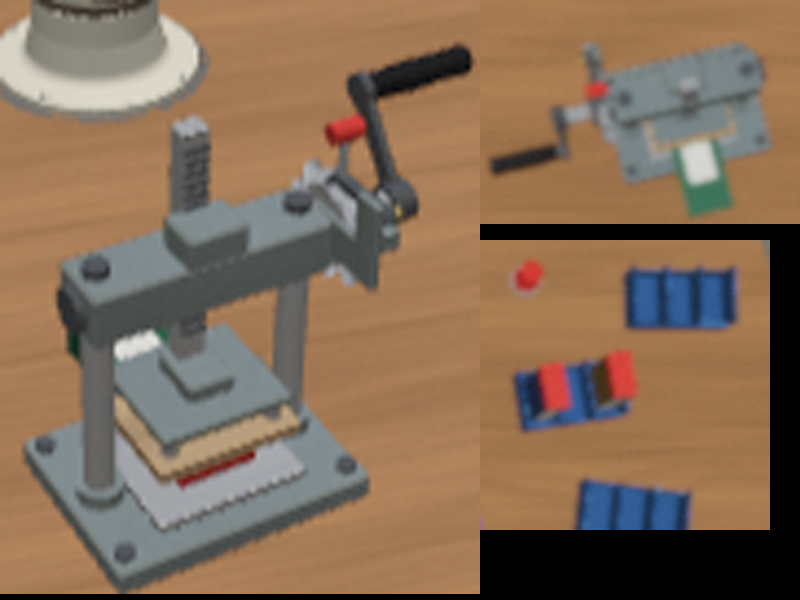

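The crop shows the press with the head under the plate, the knob at (347,130) and the handle end at (465,58). The rack at (575,390) has two books with an empty bay between them, and the other two racks are empty. Next I fit the poses.

```bash
cat > h.py <<'E'
import numpy as np,cv2
from scipy.optimize import least_squares
CAM={"scene":(416.4243,261.531,192.1207,[1.4961,-.3575,.9113],[[0.2706,-0.5572,0.785],[0.9627,0.1528,-0.2234],[0.0045,0.8162,0.5778]]),
"top":(426.2108,256.0768,196.3293,[.278,-.0633,1.8073],[[-0.011,0.9915,-0.1297],[-0.9999,-0.0098,0.0099],[0.0085,0.1297,0.9915]])}
def proj(c,P):
    f,cx,cy,e,A=CAM[c] if isinstance(c,str) else c
    q=(np.atleast_2d(P)-e)@np.array(A)
    return np.c_[cx+f*q[:,0]/-q[:,2],cy-f*q[:,1]/-q[:,2]]
def W(p,P):
    P=np.atleast_2d(P)/1000.;c,s=np.cos(p[2]),np.sin(p[2])
    return np.c_[p[0]+c*P[:,0]-s*P[:,1],p[1]+s*P[:,0]+c*P[:,1],P[:,2]]
def fit(obs,p0):
    f=lambda p:np.concatenate([(proj(c,W(p,m))-u).ravel() for c,u,m in obs])
    o=least_squares(f,p0,loss="soft_l1");return o.x,o.fun.reshape(-1,2)
def wristcam(s,c):
    T=np.eye(4);T[:3,:3]=s["ee_rot"];T[:3,3]=s["tcp_pos"];M=T@np.array(c["mount"])
    return (c["fx"],c["cx"],c["cy"],M[:3,3],M[:3,:3])
E
python3 - <<'E'
from h import *
press=[("scene",(330.7,158.2),(-51,243,251)),("scene",(303.9,174.5),(8,104,268)),("scene",(308.6,255.7),(75,100,22)),("scene",(252.3,276.8),(75,-100,22)),("scene",(230.7,246.6),(-75,-100,22)),
("top",(194.1,196.9),(-51,243,251)),("top",(226.6,173.1),(8,104,268)),("top",(236.3,201.6),(-75,100,22)),("top",(280.6,191.9),(-75,-100,22))]
p,e=fit(press,[.45,-.05,.2]);print(p.round(4),e.round(1).tolist())
rack=[("top",(312.4,191.2),(42,74,70)),("top",(315.2,210.9),(-42,74,20)),("top",(352.1,204.3),(-42,-74,20)),
("scene",(171,209),(0,48,178)),("scene",(139,214),(0,-48,178))]
q,e=fit(rack,[.4,-.35,.2]);print(q.round(4),e.round(1).tolist())
print("foot",proj("top",W(p,[[-140,30,60],[-140,-30,60]])))
for n,m in dict(knob=(8,104,268),pivot=(55,104,228),handle=(-51,203,251),wheel=(0,104,190),bed=(0,0,30),foot=(-140,0,45)).items(): print(n,W(p,m).round(4))
print("bay",W(q,(0,0,8)))
E
```

```text
[ 0.5876 -0.0733  0.2348] [[-0.8, 0.3], [-0.3, 0.2], [1.1, -2.8], [-0.2, -0.5], [-1.1, -1.5], [-0.5, 0.0], [-0.3, -1.3], [-0.9, -0.4], [0.7, -2.0]]
[ 0.5016 -0.3935  0.2002] [[-0.1, -0.9], [-0.1, 0.3], [-2.9, -0.3], [-0.1, -4.1], [-1.1, 0.2]]
foot [[255.27476435 211.26278769]
 [269.3962666  207.74614475]]
knob [[0.5712 0.0297 0.268 ]]
pivot [[0.6169 0.0406 0.228 ]]
handle [[0.4908 0.1123 0.251 ]]
wheel [[0.5634 0.0279 0.19  ]]
bed [[ 0.5876 -0.0733  0.03  ]]
foot [[ 0.4514 -0.1059  0.045 ]]
bay [[ 0.5016189  -0.39348435  0.008     ]]
```

Request:
drive_tool([
  [0,0,-0.4,-0.1],
  [0,0,-0.67,-0.23],
  [0,0,-0.67,-0.23],
  [0,0,-0.67,-0.23],
])

```text
time_s: 0.6
tcp_pos: [0.1392, 0.609, 0.3723]
ee_rot: [[0.973, 0.232, -0.001], [0.232, -0.973, -0.001], [-0.001, 0.001, -1.0]]
wrist_force: [0.1, 0.5, -0.5]
gripper_width: 1.002
```

Request:
drive_tool([
  [0.2,0.5,0,0],
  [0.4,1,0,0],
  [0.4,1,0,0],
])

```text
time_s: 0.98
tcp_pos: [0.2155, 0.5007, 0.3726]
ee_rot: [[0.974, 0.228, -0.0], [0.228, -0.974, -0.001], [-0.0, 0.001, -1.0]]
wrist_force: [-0.4, 1.0, 0.6]
gripper_width: 1.0
```

Request:
drive_tool([
  [0.2,0.5,0,0],
  [0.4,1,0,0],
  [0.4,1,0,0],
])

```text
time_s: 1.35
tcp_pos: [0.2897, 0.396, 0.3725]
ee_rot: [[0.974, 0.229, -0.0], [0.229, -0.974, -0.001], [-0.0, 0.001, -1.0]]
wrist_force: [-0.6, 0.2, 0.3]
gripper_width: 0.999
```

Request:
drive_tool([
  [0.2,0.5,0,0],
  [0.4,1,0,0],
  [0.4,1,0,0],
])

```text
time_s: 1.72
tcp_pos: [0.3644, 0.2912, 0.3722]
ee_rot: [[0.974, 0.228, -0.0], [0.228, -0.974, -0.001], [-0.001, 0.001, -1.0]]
wrist_force: [-0.1, 0.9, 0.8]
gripper_width: 1.002
```

Request:
drive_tool([
  [0.2,0.5,0,0],
  [0.4,1,0,0],
  [0.4,1,0,0],
])

```text
time_s: 2.1
tcp_pos: [0.4393, 0.1862, 0.3719]
ee_rot: [[0.974, 0.229, -0.001], [0.229, -0.974, -0.001], [-0.001, 0.001, -1.0]]
wrist_force: [-0.2, 0.7, 0.3]
gripper_width: 0.998
```

Request:
drive_tool([
  [0.2,0.5,0,0],
  [0.4,1,0,0],
  [0.4,1,0,0],
  [0.4,1,0,0],
], fingers=46)

```text
time_s: 2.6
tcp_pos: [0.5126, 0.083, 0.372]
ee_rot: [[0.972, 0.233, -0.001], [0.233, -0.972, -0.0], [-0.001, -0.0, -1.0]]
wrist_force: [0.2, 0.4, -0.3]
gripper_width: 0.634
```

Now I look from close by, and use the same frame for the press pose.

Run:
```python
from station import telemetry,capture
from h import *
s=telemetry.sense();c=capture("wrist");im=c["color"].copy()
w=wristcam(s,c);print([np.round(x,4).tolist() if not np.isscalar(x) else x for x in w],np.round(c["mount"],3).tolist())
p=[.5876,-.0733,.2348]
for m in[(8,104,268),(-51,163,251),(-51,243,251),(55,104,228),(0,104,190),(-75,100,22),(25,90,212),(-25,90,212)]:
    u=proj(w,W(p,m))[0];print(m,u.round(1))
    if max(abs(u))<2000: cv2.drawMarker(im,tuple(int(v) for v in u),(255,0,255),0,8)
np.save("w1.npy",np.r_[w[0],w[1],w[2],w[3],w[4].ravel()])
cv2.imwrite("pics/w1.png",cv2.resize(im,None,fx=1.5,fy=1.5))
```

```text
[308.73632020951385, 253.8926984645048, 191.70361672040553, [0.5823, 0.1007, 0.4636], [[0.2334, 0.9384, 0.2549], [-0.9724, 0.225, 0.0623], [0.0011, -0.2624, 0.965]]] [[-0.0, 0.965, 0.261, 0.072], [1.0, 0.0, -0.001, -0.001], [-0.001, 0.261, -0.965, -0.092], [0.0, 0.0, 0.0, 1.0]]
(8, 104, 268) [358.2 152.4]
(-51, 163, 251) [263.6 229. ]
(-51, 243, 251) [155.1 229. ]
(55, 104, 228) [345.8  79.5]
(0, 104, 190) [328.6 149.2]
(-75, 100, 22) [301.3 185.3]
(25, 90, 212) [354.7 121.3]
(-25, 90, 212) [349.5 182.4]
```

View pics/w1.png

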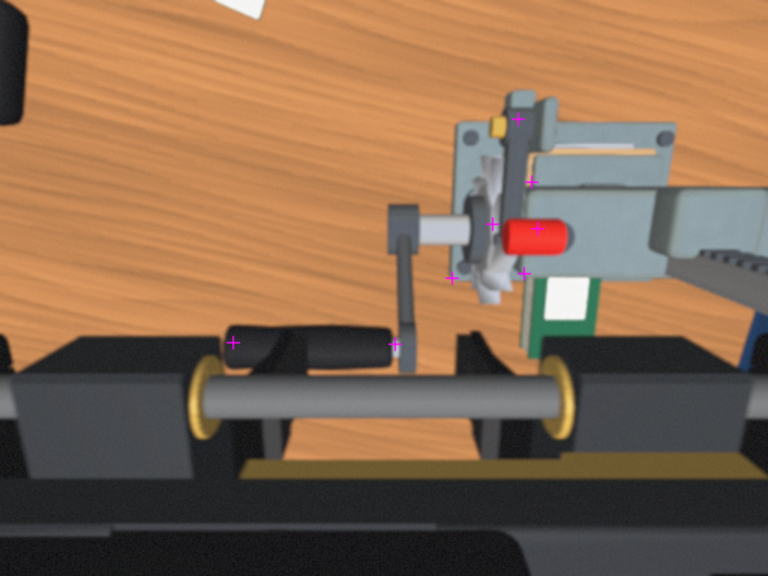

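The knob shows at (535,237), about 3.5 mm towards press -x of its predicted position; the rest agrees. I move over it and descend.

Request:
drive_tool([
  [0.34,0.545,0,0],
  [0.34,0.545,0,0],
  [0.34,0.545,0,0],
  [0.34,0.545,0.2,0],
  [0.34,0.545,0.43,0],
  [0.34,0.545,0.43,0],
  [0.34,0.545,0.43,0],
])

```text
time_s: 3.52
tcp_pos: [0.5675, 0.0286, 0.3226]
ee_rot: [[0.972, 0.235, 0.002], [0.235, -0.972, 0.0], [0.002, 0.0, -1.0]]
wrist_force: [0.2, -0.4, -0.1]
gripper_width: 0.53
```

Request:
drive_tool([
  [0,0,0,0],
  [0,0,0,0],
  [0,0,0,0],
  [0,0,0,0],
  [0,0,0,0],
  [0,0,0,0],
], fingers=15)

```text
time_s: 4.28
tcp_pos: [0.5671, 0.029, 0.3216]
ee_rot: [[0.972, 0.233, 0.0], [0.233, -0.972, 0.003], [0.001, -0.003, -1.0]]
wrist_force: [-2.0, 5.3, 2.2]
gripper_width: 0.273
```

Request:
drive_tool([
  [0.045,0,-0.05,0],
  [0.093,0,-0.088,0],
  [0.15,0,-0.122,0],
  [0.207,0,-0.149,0],
  [0.333,0,-0.18,0],
  [0.461,0,-0.178,0],
  [0.585,0,-0.146,0],
  [0.7,0,-0.083,0],
  [0.77,0,-0.02,0],
  [0.77,0,-0.02,0],
])

```text
time_s: 5.52
tcp_pos: [0.6588, 0.0508, 0.3244]
ee_rot: [[0.972, 0.234, 0.004], [0.234, -0.972, 0.002], [0.005, -0.001, -1.0]]
wrist_force: [1.2, 5.0, 3.5]
gripper_width: 0.268
```

Request:
drive_tool([
  [0,0,0,0],
  [0,0,0,0],
  [0,0,-0.2,0],
  [0,0,-0.5,0],
  [0,0,-0.7,0],
  [0,0,-0.7,0],
], fingers=46)

```text
time_s: 6.28
tcp_pos: [0.6575, 0.0487, 0.4095]
ee_rot: [[0.973, 0.232, 0.004], [0.232, -0.973, 0.001], [0.004, 0.0, -1.0]]
wrist_force: [-0.8, 0.3, 0.2]
gripper_width: 0.529
```

Run:
```python
from station import telemetry
print(telemetry.sense()["joints"].round(1))
```

```text
[ 18.3  22.7  17.9   0.  -85.   85.2]
```

Request:
drive_tool([
  [-0.4,-0.4,0,0],
  [-0.8,-0.84,0,0],
  [-1,-0.84,0,0.1],
  [-1,-0.84,0,0.2],
  [-1,-0.84,0,0.3],
  [-1,-0.84,0,0.4],
  [-1,-0.84,0,0.5],
  [-1,-0.84,0,0.6],
  [-1,-0.84,0,0.7],
  [-1,-0.84,0,0.785],
], fingers=60)

```text
time_s: 7.52
tcp_pos: [0.5165, 0.1188, 0.4055]
ee_rot: [[0.295, -0.956, -0.003], [-0.956, -0.295, -0.001], [0.0, 0.004, -1.0]]
wrist_force: [0.1, -0.1, 0.7]
gripper_width: 0.685
```

Run:
```python
from station import telemetry,capture
from h import *
s=telemetry.sense();print(s["tcp_pos"].round(4),s["ee_rot"].round(3).tolist())
c=capture("wrist");im=c["color"].copy()
w=wristcam(s,c);p=[.5852,-.0739,.2348]
for k in(0,.1,.2,.3,.4):
    t=np.radians(129.9)-k
    for y in(163,243):
        u=proj(w,W(p,(80*np.cos(t),y,190+80*np.sin(t))))[0];print(k,y,u.round(1))
        cv2.drawMarker(im,tuple(int(v) for v in u),(255,0,255),0,6)
a=capture("scene")["color"][145:245,240:340]
A=cv2.resize(a,(360,360),interpolation=2)
B=cv2.resize(im,(440,330))
o=np.zeros((360,800,3),np.uint8);o[:,:360]=A;o[:330,360:]=B
cv2.imwrite("pics/w2.png",o)
```

```text
[0.5165 0.1188 0.4055] [[0.295, -0.956, -0.003], [-0.956, -0.295, -0.001], [0.0, 0.004, -1.0]]
0 163 [293.9 150.1]
0 243 [284.8 242.7]
0.1 163 [286.6 150.4]
0.1 243 [277.9 244.6]
0.2 163 [278.3 150.5]
0.2 243 [270.2 246.3]
0.3 163 [269.2 150.5]
0.3 243 [261.6 247.6]
0.4 163 [259.3 150.3]
0.4 243 [252.5 248.5]
```

View pics/w2.png

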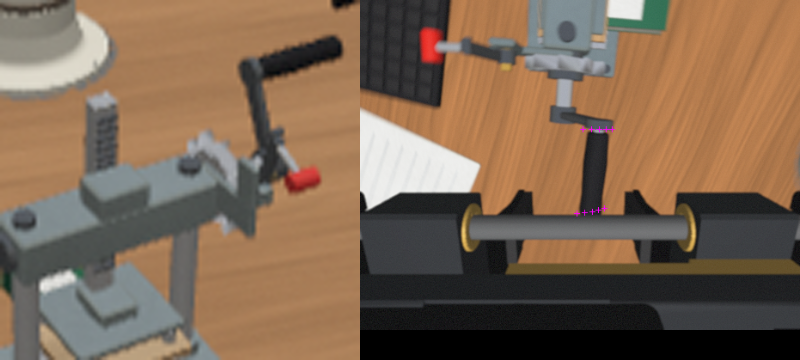

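Scene tile: the pawl is thrown over, with the red knob at (303,180). Wrist tile: the handle runs (598,133) to (593,212), matching wheel ≈ 0.2. Now I grip the handle.

Request:
drive_tool([
  [0,0.134,0,0],
  [0,0.134,0,0],
  [0,0.134,0.3,0],
  [0,0.134,0.6,0],
  [0,0.134,0.79,0],
  [0,0.134,0.79,0],
  [0,0.134,0.79,0],
], fingers=50)

```text
time_s: 8.5
tcp_pos: [0.5023, 0.1145, 0.3139]
ee_rot: [[0.302, -0.953, 0.002], [-0.953, -0.302, 0.001], [0.0, -0.002, -1.0]]
wrist_force: [-0.2, 0.4, -0.4]
gripper_width: 0.575
```

Request:
drive_tool([
  [0,0,0,0],
  [0,0,0,0],
  [0,0,0,0],
  [0,0,0,0],
  [0,0,0,0],
  [0,0,0,0],
], fingers=15)

```text
time_s: 9.25
tcp_pos: [0.5021, 0.1145, 0.3129]
ee_rot: [[0.301, -0.954, 0.001], [-0.954, -0.301, 0.0], [-0.0, -0.001, -1.0]]
wrist_force: [1.7, 0.9, 0.3]
gripper_width: 0.242
```

Request:
drive_tool([
  [0.006,-0.091,-0.041,0],
  [0.013,-0.186,-0.068,0],
  [0.027,-0.384,-0.077,0],
  [0.041,-0.577,-0.027,0],
  [0.053,-0.746,0.078,0],
  [0.058,-0.817,0.148,0],
  [0.062,-0.877,0.228,0],
  [0.067,-0.948,0.378,0],
  [0.068,-0.961,0.423,0],
  [0.068,-0.961,0.423,0],
])

```text
time_s: 10.5
tcp_pos: [0.6127, 0.1406, 0.2626]
ee_rot: [[0.301, -0.954, -0.005], [-0.954, -0.301, -0.002], [0.001, 0.005, -1.0]]
wrist_force: [-8.8, -0.6, 5.1]
gripper_width: 0.249
```

Request:
drive_tool([
  [0,0,0,0],
  [0,0,0,0],
  [0,0,0,0],
])

```text
time_s: 10.88
tcp_pos: [0.6127, 0.1406, 0.2626]
ee_rot: [[0.301, -0.954, -0.004], [-0.954, -0.301, -0.002], [0.001, 0.005, -1.0]]
wrist_force: [-8.4, -0.3, 4.1]
gripper_width: 0.246
```

Request:
drive_tool([
  [0,0,0,0],
  [0,0,0,0],
  [0,0,0,0],
  [0,0,-0.3,0],
  [0,0,-0.7,0],
  [0,0,-0.9,0],
  [0,0,-0.9,0],
], fingers=50)

```text
time_s: 11.75
tcp_pos: [0.6152, 0.1416, 0.3727]
ee_rot: [[0.302, -0.953, 0.006], [-0.953, -0.302, 0.002], [-0.0, -0.007, -1.0]]
wrist_force: [-0.9, 0.4, -0.4]
gripper_width: 0.572
```

Request:
drive_tool([
  [0,0.4,0,0],
  [0,0.8,0,0],
  [0,1,0,0],
  [0,1,0,0],
])

```text
time_s: 12.25
tcp_pos: [0.4984, 0.1046, 0.3695]
ee_rot: [[0.302, -0.953, -0.0], [-0.953, -0.302, 0.0], [-0.0, 0.0, -1.0]]
wrist_force: [0.5, 0.9, 0.3]
gripper_width: 0.572
```

Request:
drive_tool([
  [0,0.5,0,0],
  [0.4,0.84,0,0],
  [0.8,0.84,0,0],
  [1,0.84,0,0],
  [1,0.84,0,0],
], fingers=87)

```text
time_s: 12.88
tcp_pos: [0.4407, -0.0405, 0.3688]
ee_rot: [[0.298, -0.954, -0.002], [-0.954, -0.298, -0.0], [-0.0, 0.002, -1.0]]
wrist_force: [-1.0, -0.4, -0.8]
gripper_width: 0.982
```

Request:
drive_tool([
  [0.4,0,0,-0.09],
  [0.7,0,0,-0.18],
  [0.7,0,0,-0.27],
  [0.7,0,0,-0.36],
  [0.7,0,0,-0.45],
  [0.7,0,0,-0.54],
  [0.7,0,0,-0.63],
  [0.7,0,0,-0.72],
  [0.7,0,0,-0.75],
  [0.7,0,0,-0.75],
])

```text
time_s: 14.12
tcp_pos: [0.4656, -0.1189, 0.3692]
ee_rot: [[0.972, 0.233, -0.001], [0.233, -0.972, 0.0], [-0.001, -0.0, -1.0]]
wrist_force: [-0.5, -0.8, -0.6]
gripper_width: 1.002
```

Run:
```python
from station import telemetry,capture
from h import *
s=telemetry.sense();print(s["tcp_pos"].round(4),s["ee_rot"].round(3).tolist(),s["joints"].round(0))
c=capture("wrist");im=c["color"].copy()
w=wristcam(s,c);p=[.5852,-.0739,.2348]
for m in[(-140,30,60),(-140,-30,60),(-140,30,30),(-75,100,22),(-75,-100,22)]:
    u=proj(w,W(p,m))[0];print(m,u.round(1))
    cv2.drawMarker(im,tuple(int(v) for v in u),(255,0,255),0,6)
a=capture("scene")["color"][145:245,240:340]
A=cv2.resize(a,(300,300),interpolation=2)
o=np.zeros((384,812,3),np.uint8);o[:300,:300]=A;o[:,300:]=im
cv2.imwrite("pics/w3.png",o[:,:800])
```

```text
[ 0.4656 -0.1189  0.3692] [[0.972, 0.233, -0.001], [0.233, -0.972, 0.0], [-0.001, -0.0, -1.0]] [  5.   5. -11.  -0. -74.  98.]
(-140, 30, 60) [219.6 174.4]
(-140, -30, 60) [264.9 174.4]
(-140, 30, 30) [221.9 170. ]
(-75, 100, 22) [170.8 122.8]
(-75, -100, 22) [314.8 122.9]
```

View pics/w3.png

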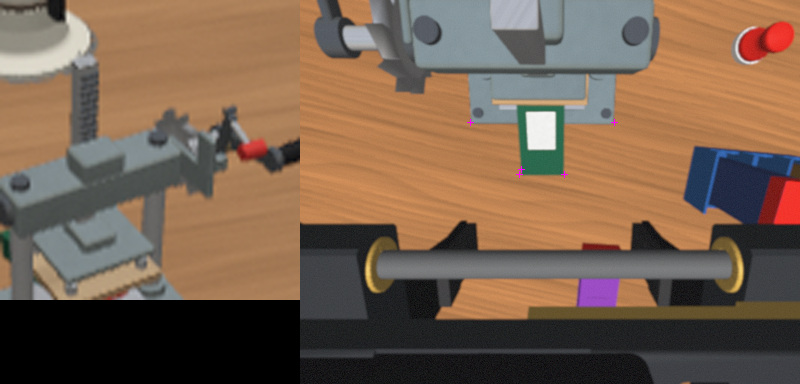

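The wrist view shows the book foot at (541,174), right on the prediction (press x −140, y 0), with the plate up. The scene tile shows the pawl on its stop at (252,150). I descend onto the protruding part, grip and draw.

Request:
drive_tool([
  [0.165,-0.133,0.4,0],
  [0.165,-0.133,0.8,0],
  [0.165,-0.133,1,0],
  [0.165,-0.133,1,0],
])

```text
time_s: 14.72
tcp_pos: [0.4798, -0.0994, 0.2481]
ee_rot: [[0.973, 0.233, -0.005], [0.233, -0.973, -0.0], [-0.005, -0.001, -1.0]]
wrist_force: [-0.7, -0.0, 0.4]
gripper_width: 1.003
```

Request:
drive_tool([
  [0,0,0.4,0],
  [0,0,0.8,0],
  [0,0,1,0],
  [0,0,1,0],
  [0,0,1,0],
])

```text
time_s: 15.35
tcp_pos: [0.4822, -0.0995, 0.1317]
ee_rot: [[0.972, 0.233, 0.004], [0.233, -0.972, 0.0], [0.004, 0.001, -1.0]]
wrist_force: [0.4, 0.5, 0.7]
gripper_width: 0.998
```

Request:
drive_tool([
  [0,0,0.14,0],
  [0,0,0.27,0],
  [0,0,0.27,0],
  [0,0,0.27,0],
])

```text
time_s: 15.85
tcp_pos: [0.4817, -0.0995, 0.099]
ee_rot: [[0.972, 0.233, 0.003], [0.233, -0.972, 0.0], [0.003, 0.001, -1.0]]
wrist_force: [0.1, -0.2, 0.5]
gripper_width: 1.003
```

Request:
drive_tool([
  [0,0,0,0],
  [0,0,0,0],
  [0,0,0,0],
  [0,0,0,0],
  [0,0,0,0],
  [0,0,0,0],
], fingers=45)

```text
time_s: 16.6
tcp_pos: [0.4805, -0.0996, 0.0975]
ee_rot: [[0.972, 0.233, -0.0], [0.233, -0.972, -0.0], [-0.0, -0.0, -1.0]]
wrist_force: [0.9, -0.4, 0.1]
gripper_width: 0.688
```

Request:
drive_tool([
  [0,0,-0.03,0],
  [-0.12,0,-0.04,0],
  [-0.25,0,-0.04,0],
  [-0.4,0,-0.04,0],
  [-0.55,0,-0.04,0],
  [-0.7,0,-0.04,0],
  [-0.85,0,-0.04,0],
  [-0.97,0,-0.04,0],
  [-0.97,0,-0.04,0],
  [-0.97,0,-0.04,0],
])

```text
time_s: 17.85
tcp_pos: [0.3683, -0.1267, 0.1026]
ee_rot: [[0.972, 0.233, 0.002], [0.233, -0.972, -0.0], [0.002, 0.0, -1.0]]
wrist_force: [0.6, -0.4, -1.3]
gripper_width: 0.688
```

Run:
```python
from station import telemetry,capture
from h import *
s=telemetry.sense();print(s["tcp_pos"].round(4),s["wrist_force"].round(2),s["moment"].round(3),s["joints"].round(0))
a=capture("scene")["color"][100:300,90:350]
b=capture("top")["color"][140:270,190:400]
o=np.zeros((600,800,3),np.uint8);A=cv2.resize(a,(450,346),interpolation=2);B=cv2.resize(b,(350,217),interpolation=2)
o[:346,:450]=A;o[:217,450:]=B
c=capture("wrist")["color"];o[346:346+254,450-339:450]=cv2.resize(c,(339,254))
cv2.imwrite("pics/w4.png",o)
```

```text
[ 0.3683 -0.1267  0.1026] [ 0.61 -0.4  -1.29] [-0.098  0.044 -0.034] [  5.  15. -45.   0. -29.  98.]
```

View pics/w4.png

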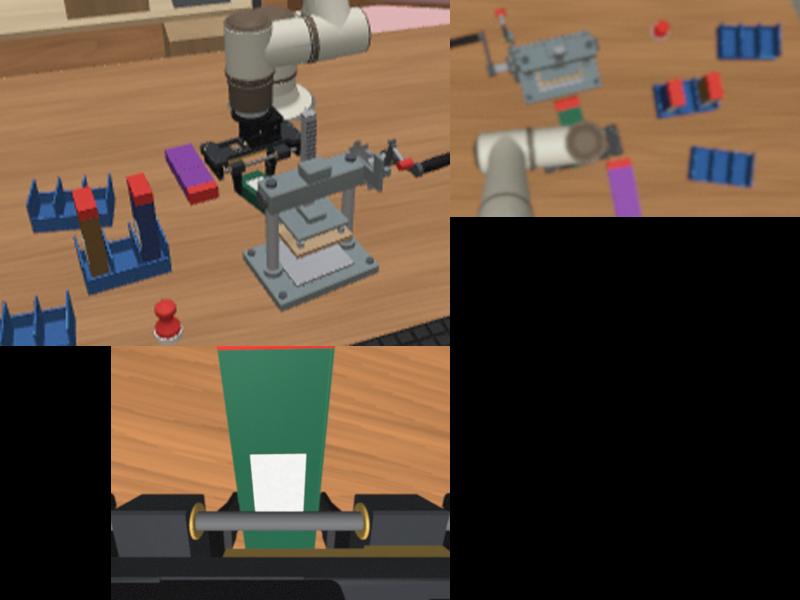

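The book is out and level in the pads. The top tile shows its red head at (568,103) clear of the base. The stamp, rack books and press are unchanged. The tool can't tilt, so I'll lay the book down, regrip it at the head and let it swing upright. First I turn the head toward −y.

Request:
drive_tool([
  [0,0,-0.1,0.05],
  [0,0,-0.2,0.14],
  [0,0,-0.2,0.23],
  [0,0,-0.2,0.32],
  [0,0,-0.2,0.41],
  [0,0,-0.2,0.5],
  [0,0,-0.2,0.59],
  [0,0,-0.2,0.68],
  [0,0,-0.2,0.76],
  [0,0,-0.2,0.8],
])

```text
time_s: 19.25
tcp_pos: [0.3679, -0.1266, 0.1262]
ee_rot: [[0.202, -0.979, 0.0], [-0.979, -0.202, 0.0], [-0.0, -0.0, -1.0]]
wrist_force: [0.1, -0.1, -2.4]
gripper_width: 0.684
```

Request:
drive_tool([
  [0,0,0,0],
  [0,0,0,0],
])

```text
time_s: 19.5
tcp_pos: [0.3677, -0.1266, 0.1263]
ee_rot: [[0.206, -0.979, 0.0], [-0.979, -0.206, 0.0], [0.0, -0.0, -1.0]]
wrist_force: [-0.6, -0.9, -2.5]
gripper_width: 0.682
```

Request:
drive_tool([
  [-0.1,-0.3,0,0],
  [-0.23,-0.62,0,0],
  [-0.23,-0.62,0,0],
  [-0.23,-0.62,0.2,0],
  [-0.23,-0.62,0.35,0],
  [-0.23,-0.62,0.44,0],
  [-0.23,-0.62,0.48,0],
  [-0.23,-0.62,0.49,0],
  [-0.23,-0.62,0.49,0],
])

```text
time_s: 20.62
tcp_pos: [0.4345, -0.0853, 0.071]
ee_rot: [[0.207, -0.978, 0.0], [-0.978, -0.207, -0.002], [0.002, 0.0, -1.0]]
wrist_force: [-7.2, -1.3, 34.1]
gripper_width: 0.681
```

Request:
drive_tool([
  [0,0,0,0],
  [0,0,0,0],
  [0,0,0,0],
  [0,0,-0.3,0],
  [0,0,-0.6,0],
  [0.5,0,-0.6,0],
  [0.9,0,-0.6,0],
  [0.9,0,-0.6,0],
], fingers=87)

```text
time_s: 21.62
tcp_pos: [0.4569, -0.1926, 0.1396]
ee_rot: [[0.201, -0.98, 0.001], [-0.98, -0.201, -0.0], [0.0, -0.001, -1.0]]
wrist_force: [0.0, -0.1, -0.3]
gripper_width: 1.0
```

Run:
```python
from station import telemetry,capture
from h import *
s=telemetry.sense();print(s["tcp_pos"].round(4),s["ee_rot"].round(3).tolist())
c=capture("wrist");im=c["color"].copy();w=wristcam(s,c)
# rectify: red/green masks on wrist, back-project red pixels on z=0.03
hsv=cv2.cvtColor(im,cv2.COLOR_BGR2HSV)
b=capture("top")["color"];t=cv2.resize(b[150:260,230:400],(600,388),interpolation=2)
o=np.zeros((600,800,3),np.uint8);o[:388,:600]=t;o[388:,:283]=cv2.resize(im,(283,212))
cv2.imwrite("pics/w5.png",o)
# red head and green extents in top view
hs=cv2.cvtColor(b,cv2.COLOR_BGR2HSV)
g=cv2.inRange(hs,(50,100,40),(90,255,200));n,l,st,ce=cv2.connectedComponentsWithStats(g)
print([(st[i].tolist(),ce[i].round(1).tolist()) for i in range(1,n) if st[i][4]>20])
```

```text
[ 0.4569 -0.1926  0.1396] [[0.201, -0.98, 0.001], [-0.98, -0.201, -0.0], [0.0, -0.001, -1.0]]
[([272, 211, 5, 7, 30], [273.9, 213.7]), ([254, 212, 4, 9, 23], [255.0, 216.9])]
```

View pics/w5.png

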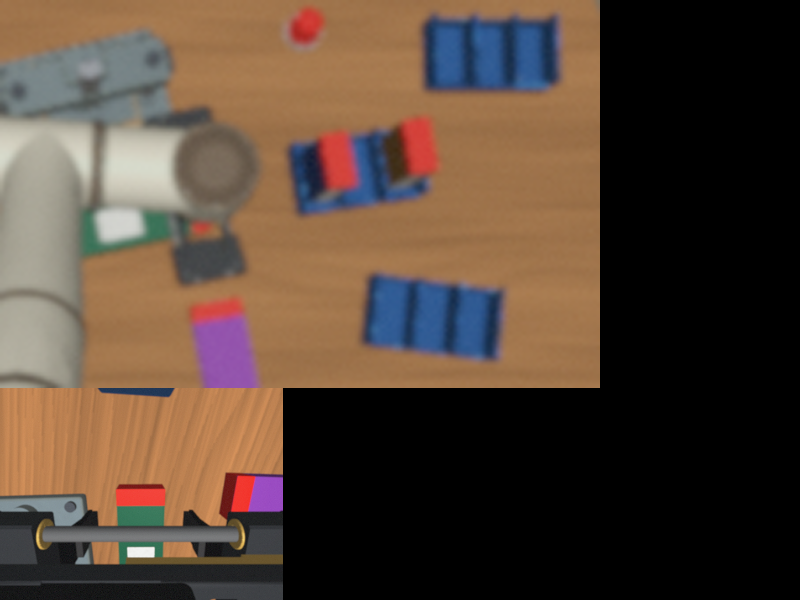

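The head shows at wrist tile (140,488), matching the predicted head position within about 2 mm. I grip about 16 mm from the head.

Request:
drive_tool([
  [0.09,0,0.2,0],
  [0.09,0,0.4,0],
  [0.09,0,0.5,0],
  [0.09,0,0.54,0],
  [0.09,0,0.54,0],
])

```text
time_s: 22.35
tcp_pos: [0.4591, -0.2004, 0.0749]
ee_rot: [[0.205, -0.979, 0.0], [-0.979, -0.205, -0.0], [0.0, -0.0, -1.0]]
wrist_force: [-0.2, 0.6, 0.8]
gripper_width: 1.0
```

Request:
drive_tool([
  [0,0,0,0],
  [0,0,0,0],
  [0,0,0,0],
  [0,0,0,0],
  [0,0,0,0],
  [0,0,0,0],
], fingers=58)

```text
time_s: 23.1
tcp_pos: [0.4589, -0.2008, 0.0748]
ee_rot: [[0.205, -0.979, -0.0], [-0.979, -0.205, -0.0], [0.0, 0.0, -1.0]]
wrist_force: [-0.6, 0.1, 2.5]
gripper_width: 0.686
```

Request:
drive_tool([
  [0,0,-0.1,0],
  [0,0,-0.2,0],
  [0,0,-0.3,0],
  [0,0,-0.4,0],
  [0,0,-0.4,0],
  [0,0,-0.4,0],
])

```text
time_s: 23.85
tcp_pos: [0.4586, -0.2007, 0.1226]
ee_rot: [[0.204, -0.979, -0.0], [-0.979, -0.204, 0.0], [-0.0, 0.0, -1.0]]
wrist_force: [-0.3, 0.1, -2.8]
gripper_width: 0.689
```

Run:
```python
from station import telemetry,capture
from h import *
s=telemetry.sense();print(s["tcp_pos"].round(4),s["wrist_force"].round(2),s["moment"].round(3))
im=capture("wrist")["color"]
b=capture("scene")["color"];t=cv2.resize(b[110:260,90:310],(616,420),interpolation=2)
o=np.zeros((600,800,3),np.uint8);o[:420,:616]=t;o[420:,:240]=cv2.resize(im,(240,180))
cv2.imwrite("pics/w6.png",o)
```

```text
[ 0.4586 -0.2007  0.1226] [-0.26  0.09 -2.8 ] [-0.006 -0.031  0.021]
```

View pics/w6.png

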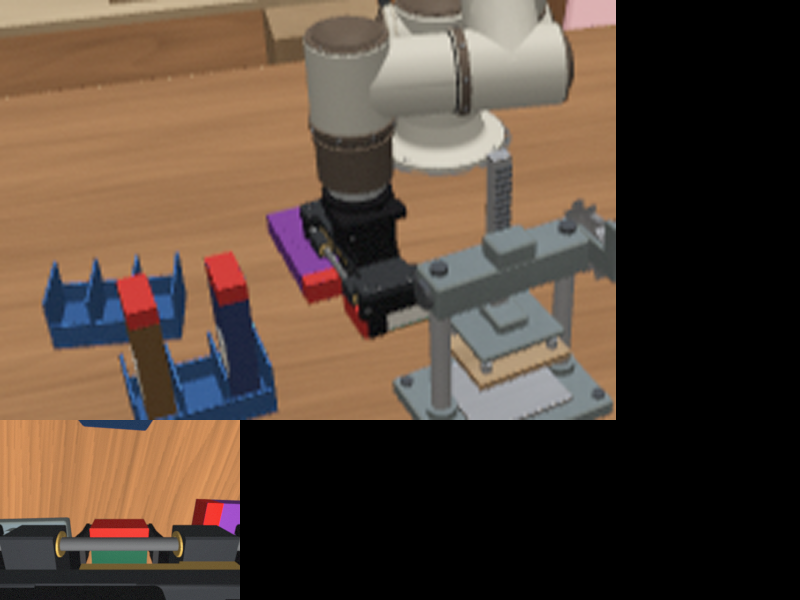

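The wrist reads the weight (~2.8 N) but almost no moment, so the book may already be pivoting. I raise it clear and measure without spending a picture.

Request:
drive_tool([
  [0,0,-0.15,0],
  [0,0,-0.3,0],
  [0,0,-0.45,0],
  [0,0,-0.6,0],
  [0,0,-0.75,0],
  [0,0,-0.9,0],
  [0,0,-1,0],
  [0,0,-1,0],
  [0,0,-1,0],
])

```text
time_s: 25.08
tcp_pos: [0.4584, -0.2006, 0.2418]
ee_rot: [[0.204, -0.979, -0.002], [-0.979, -0.204, 0.001], [-0.001, 0.002, -1.0]]
wrist_force: [-0.4, 0.5, -3.6]
gripper_width: 0.686
```

```bash
cat > prof.py <<'E'
from station import telemetry,capture
from h import *
s=telemetry.sense();print(s["tcp_pos"].round(4),s["wrist_force"].round(2),s["moment"].round(3),s["gripper_width"])
c=capture("wrist");im=c["color"];w=wristcam(s,c)
col=im[150:300,254].astype(int)
prev=None
for i in range(0,150,4): print(150+i,col[i].tolist(),end="; ")
b=capture("scene");hs=cv2.cvtColor(b["color"],cv2.COLOR_BGR2HSV)
g=cv2.inRange(hs,(50,80,30),(90,255,200));n,l,st,ce=cv2.connectedComponentsWithStats(g)
print("\ngreen scene",[(st[i].tolist()) for i in range(1,n) if st[i][4]>8])
g0=s["tcp_pos"]-[0,0,.051]
for th in(0,30,60,90):
    d=np.array([-s["ee_rot"][0,0]*np.cos(np.radians(th)),-s["ee_rot"][1,0]*np.cos(np.radians(th)),-np.sin(np.radians(th))])
    print(th,"foot@",proj("scene",g0+d*.154).round(0),"mid@",proj("scene",g0+d*.07).round(0))
cv2.imwrite("pics/last_scene.png",b["color"]);cv2.imwrite("pics/last_wrist.png",im)
E
python3 prof.py
```

```text
[ 0.4584 -0.2006  0.2418] [-0.43  0.51 -3.64] [-0.114 -0.051 -0.043] 0.6864883905259488
150 [78, 127, 185]; 154 [83, 131, 190]; 158 [83, 132, 192]; 162 [85, 132, 192]; 166 [81, 128, 186]; 170 [78, 126, 182]; 174 [80, 125, 182]; 178 [80, 128, 182]; 182 [85, 127, 187]; 186 [85, 130, 191]; 190 [83, 133, 195]; 194 [85, 136, 198]; 198 [89, 139, 202]; 202 [90, 142, 207]; 206 [88, 141, 208]; 210 [78, 121, 190]; 214 [33, 29, 128]; 218 [32, 37, 129]; 222 [26, 24, 125]; 226 [32, 33, 130]; 230 [36, 45, 148]; 234 [58, 67, 245]; 238 [55, 63, 245]; 242 [58, 67, 245]; 246 [55, 65, 245]; 250 [57, 61, 140]; 254 [77, 77, 77]; 258 [100, 99, 99]; 262 [119, 118, 115]; 266 [125, 125, 123]; 270 [130, 130, 126]; 274 [128, 126, 126]; 278 [106, 114, 96]; 282 [90, 120, 55]; 286 [91, 122, 57]; 290 [89, 120, 54]; 294 [88, 118, 49]; 298 [88, 119, 53]; 
green scene [[227, 170, 37, 20, 157]]
0 foot@ [[263. 175.]] mid@ [[239. 182.]]
30 foot@ [[257. 196.]] mid@ [[236. 192.]]
60 foot@ [[242. 215.]] mid@ [[229. 200.]]
90 foot@ [[220. 226.]] mid@ [[219. 206.]]
```

The book is still nearly level because the pads hold it (gravity moment only ~0.15 N m). A brisk lift will raise that moment.

Request:
drive_tool([
  [0,0,-0.5,0],
  [0,0,-0.9,0],
  [0,0,-0.9,0],
  [0,0,-0.9,0],
])

```text
time_s: 25.68
tcp_pos: [0.4582, -0.2004, 0.3492]
ee_rot: [[0.204, -0.979, -0.003], [-0.979, -0.204, 0.001], [-0.002, 0.002, -1.0]]
wrist_force: [-0.1, 0.0, -2.8]
gripper_width: 0.69
```

```bash
python3 prof.py | grep -v ';'
```

```text
[ 0.4582 -0.2004  0.3492] [-0.08  0.04 -2.8 ] [-0.077 -0.041 -0.041] 0.6901122669407531
green scene [[225, 142, 42, 18, 193]]
0 foot@ [[263. 145.]] mid@ [[238. 151.]]
30 foot@ [[257. 168.]] mid@ [[235. 162.]]
60 foot@ [[241. 188.]] mid@ [[228. 172.]]
90 foot@ [[219. 200.]] mid@ [[217. 177.]]
```

Request:
drive_tool([
  [0,0,0.5,0],
  [0,0,0,0],
  [0,0,0.5,0],
  [0,0,0,0],
  [0,0,0.5,0],
  [0,0,0,0],
  [0,0,0,0],
])

```text
time_s: 26.65
tcp_pos: [0.4584, -0.2013, 0.3507]
ee_rot: [[0.205, -0.979, -0.001], [-0.979, -0.205, -0.002], [0.002, 0.001, -1.0]]
wrist_force: [1.7, -1.4, -0.6]
gripper_width: 0.682
```

```bash
python3 prof.py | grep -v ';'
```

```text
[ 0.4584 -0.2013  0.3507] [ 1.69 -1.44 -0.58] [-0.034 -0.212 -0.001] 0.6821187484946709
green scene [[225, 153, 40, 10, 184]]
0 foot@ [[263. 145.]] mid@ [[237. 151.]]
30 foot@ [[257. 168.]] mid@ [[235. 162.]]
60 foot@ [[241. 188.]] mid@ [[227. 171.]]
90 foot@ [[218. 199.]] mid@ [[217. 177.]]
```

The shaking has tilted it (green band row 142→153). More of the same.

Request:
drive_tool([
  [0,0,0.5,0],
  [0,0,0,0],
  [0,0,0.5,0],
  [0,0,0,0],
  [0,0,0.5,0],
  [0,0,0,0],
  [0,0,0.5,0],
  [0,0,0,0],
  [0,0,0,0],
  [0,0,0,0],
])

```text
time_s: 28.0
tcp_pos: [0.4587, -0.2004, 0.3495]
ee_rot: [[0.204, -0.979, -0.002], [-0.979, -0.204, 0.001], [-0.002, 0.002, -1.0]]
wrist_force: [-0.1, 0.6, -1.4]
gripper_width: 0.689
```

```bash
python3 prof.py | grep -v ';'
```

```text
[ 0.4587 -0.2004  0.3495] [-0.07  0.58 -1.4 ] [ 0.011 -0.043  0.016] 0.6893822897047208
green scene [[225, 155, 36, 20, 124]]
0 foot@ [[263. 145.]] mid@ [[238. 151.]]
30 foot@ [[257. 168.]] mid@ [[235. 162.]]
60 foot@ [[241. 188.]] mid@ [[228. 172.]]
90 foot@ [[219. 200.]] mid@ [[217. 177.]]
```

Request:
drive_tool([
  [0.3,0,0.4,0],
  [0,0,0,0],
  [0,0,0,0],
  [0.3,0,0.4,0],
  [0,0,0,0],
  [0,0,0,0],
  [0.3,0,0.4,0],
  [0,0,0,0],
  [0,0,0,0],
  [0,0,0,0],
])

```text
time_s: 29.35
tcp_pos: [0.4584, -0.2004, 0.3504]
ee_rot: [[0.205, -0.979, -0.0], [-0.979, -0.205, 0.001], [-0.001, -0.0, -1.0]]
wrist_force: [-0.9, 0.8, -1.6]
gripper_width: 0.686
```

```bash
python3 prof.py | grep -v ';'
```

```text
[ 0.4584 -0.2004  0.3504] [-0.89  0.75 -1.64] [ 0.031 -0.022 -0.046] 0.686244352889709
green scene []
0 foot@ [[263. 145.]] mid@ [[238. 151.]]
30 foot@ [[257. 168.]] mid@ [[235. 162.]]
60 foot@ [[241. 188.]] mid@ [[228. 171.]]
90 foot@ [[219. 200.]] mid@ [[217. 177.]]
```

Run:
```python
import cv2,numpy as np
a=cv2.imread("pics/last_scene.png");w=cv2.imread("pics/last_wrist.png")
o=np.zeros((450,800,3),np.uint8);o[:,:400]=cv2.resize(a[110:230,170:277],(400,450),interpolation=2);o[:300,400:]=cv2.resize(w,(400,300))
cv2.imwrite("pics/w7.png",o)
```

```text
(no output)
```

View pics/w7.png

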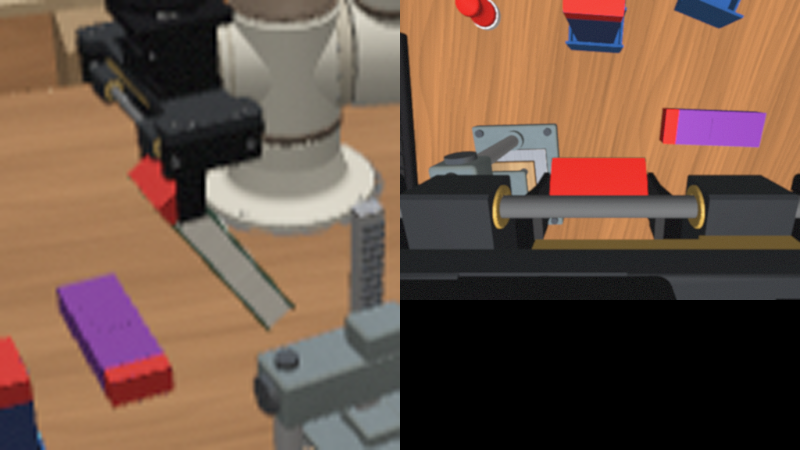

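The scene tile shows the book hanging head up about 60° from level, foot at (280,315). I continue with shakes directed more horizontally.

Request:
drive_tool([
  [0.43,0,0.28,0],
  [0,0,0,0],
  [0,0,0,0],
  [0.43,0,0.28,0],
  [0,0,0,0],
  [0,0,0,0],
  [0.43,0,0.28,0],
  [0,0,0,0],
  [0,0,0,0],
  [0,0,0,0],
])

```text
time_s: 30.7
tcp_pos: [0.4585, -0.2004, 0.351]
ee_rot: [[0.206, -0.979, 0.001], [-0.979, -0.206, 0.0], [-0.0, -0.001, -1.0]]
wrist_force: [-0.8, 0.2, -2.2]
gripper_width: 0.69
```

```bash
cat > tilt.py <<'E'
# tilt from the head end face (red quad) in the wrist picture: fit theta and the head's offset by rows of its two edges
from station import telemetry,capture
from h import *
s=telemetry.sense();c=capture("wrist");im=c["color"]
hs=cv2.cvtColor(im,cv2.COLOR_BGR2HSV);R=cv2.inRange(hs,(0,150,60),(8,255,255))|cv2.inRange(hs,(172,150,60),(180,255,255))
R[:,:150]=0;R[:,360:]=0
rows=[(r,int(R[r].sum()/255),im[r,254].tolist()) for r in range(160,300,4)]
print([x for x in rows if x[1]>20])
b=capture("scene")["color"];cv2.imwrite("pics/last_scene.png",b);cv2.imwrite("pics/last_wrist.png",im)
# foot in scene: brightest grey pages strip differs from background picture: lowest changed pixel vs first picture near arm
a=cv2.imread("pics/scene0.png");d=cv2.absdiff(a,b).max(2)[150:215,205:275]>30
d=cv2.morphologyEx(d.astype(np.uint8),cv2.MORPH_OPEN,np.ones((3,3)))
n,l,st,ce=cv2.connectedComponentsWithStats(d);k=1+st[1:,4].argmax();ys,xs=np.nonzero(l==k)
m=ys>=ys.max()-2;print("lowest changed",xs[m].mean()+205,ys.max()+150)
g0=s["tcp_pos"]-[0,0,.051];x=s["ee_rot"][:,0]
for th in range(40,100,10):
    t=np.radians(th);f=-x*np.cos(t)-np.array([0,0,np.sin(t)]);print(th,proj("scene",g0+f*.154).round(0)[0],end=" ")
E
python3 tilt.py
```

```text
[(160, 21, [80, 126, 181]), (164, 21, [75, 118, 175]), (172, 21, [85, 130, 188]), (204, 99, [37, 41, 100]), (208, 125, [61, 70, 245]), (212, 125, [62, 71, 244]), (216, 126, [59, 69, 244]), (220, 126, [61, 70, 244]), (224, 129, [60, 70, 244]), (228, 129, [58, 67, 244]), (232, 129, [57, 67, 244]), (236, 129, [61, 70, 244]), (240, 129, [58, 69, 244]), (244, 128, [60, 73, 244]), (248, 128, [58, 66, 245])]
lowest changed 228.3846153846154 204
40 [253. 175.] 50 [247. 182.] 60 [241. 187.] 70 [234. 192.] 80 [227. 196.] 90 [219. 199.]
```

Request:
drive_tool([
  [0.48,0,0.12,0],
  [0,0,0,0],
  [0,0,0,0],
  [0.48,0,0.12,0],
  [0,0,0,0],
  [0,0,0,0],
  [0,0,0,0],
])

```text
time_s: 31.68
tcp_pos: [0.4589, -0.2004, 0.3512]
ee_rot: [[0.206, -0.979, 0.001], [-0.979, -0.206, -0.0], [0.0, -0.001, -1.0]]
wrist_force: [0.4, -0.3, -2.1]
gripper_width: 0.687
```

```bash
python3 tilt.py;python3 - <<'E'
import cv2,numpy as np
a=cv2.imread("pics/last_scene.png");w=cv2.imread("pics/last_wrist.png")
o=np.zeros((500,800,3),np.uint8);o[:,:500]=cv2.resize(a[130:230,170:270],(500,500),interpolation=2);o[:225,500:]=cv2.resize(w,(300,225))
cv2.imwrite("pics/w8.png",o)
E
```

```text
[(164, 21, [78, 124, 184]), (172, 21, [76, 123, 180]), (200, 26, [29, 37, 77]), (204, 116, [17, 20, 117]), (208, 122, [42, 51, 128]), (212, 127, [58, 69, 246]), (216, 128, [61, 68, 245]), (220, 129, [63, 72, 245]), (224, 131, [62, 70, 245]), (228, 130, [58, 70, 245]), (232, 129, [61, 71, 245]), (236, 129, [58, 67, 245]), (240, 129, [56, 63, 245]), (244, 129, [63, 71, 245]), (248, 129, [58, 66, 248])]
lowest changed 222.33333333333334 206
40 [253. 175.] 50 [247. 182.] 60 [241. 187.] 70 [234. 192.] 80 [227. 196.] 90 [219. 199.]
```

View pics/w8.png

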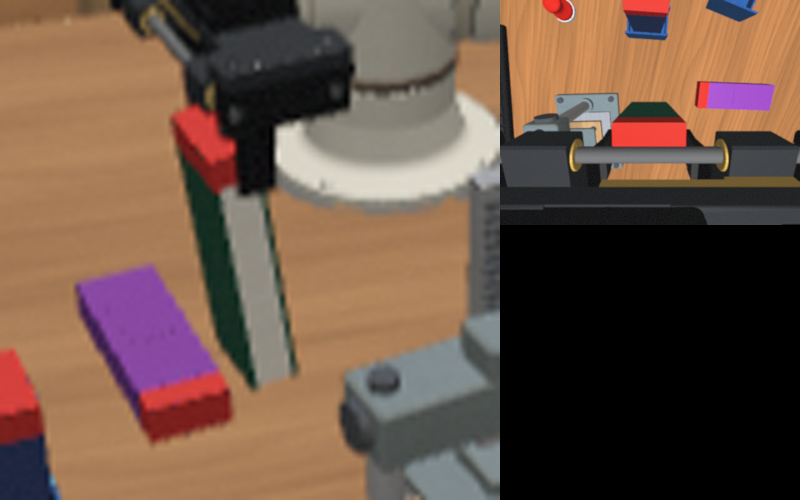

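```bash
cat > fitb.py <<'E'
from station import telemetry,capture
from h import *
import sys
s=telemetry.sense();c=capture("wrist");w=wristcam(s,c);im=c["color"]
print([(r,im[r,254].tolist()) for r in range(164,214,3)])
def P(q,a,t,y):
    u,v,f=q;x=u-a*np.sin(f)+t*np.cos(f);z=v+a*np.cos(f)+t*np.sin(f)
    return s["tcp_pos"]+s["ee_rot"]@np.array([x,y,z])
def res(q):
    e=[proj("scene",P(q,.17,.015,-.03))[0]-(221.6,207.6),proj("scene",P(q,.17,-.015,-.03))[0]-(229.4,204.4)]
    r=[proj(w,P(q,0,.015,0))[0][1]-209.5,proj(w,P(q,.17,.015,0))[0][1]-float(sys.argv[1])]
    return np.r_[np.ravel(e),r]
o=least_squares(res,[0,.035,.1]);print(o.x.round(4),"tilt deg",np.degrees(o.x[2]).round(1),o.fun.round(1))
f=P(o.x,.17,0,0);print("foot",f.round(4),"rel tcp",(f-s["tcp_pos"]).round(4))
q=[.5016,-.3935,.2002];
top=proj("top",W(q,[[42,74,70],[-42,74,20],[0,48,178],[0,-48,178]]));print(top.round(1))
E
python3 fitb.py 176
```

```text
[(164, [81, 127, 184]), (167, [81, 129, 187]), (170, [81, 130, 191]), (173, [70, 106, 144]), (176, [45, 54, 31]), (179, [41, 52, 23]), (182, [43, 52, 24]), (185, [41, 53, 27]), (188, [37, 50, 22]), (191, [44, 56, 34]), (194, [38, 51, 24]), (197, [42, 55, 29]), (200, [33, 46, 79]), (203, [24, 26, 120]), (206, [21, 26, 118]), (209, [60, 73, 182]), (212, [62, 70, 246])]
[0.0095 0.0446 0.1177] tilt deg 6.7 [-0.3  0.1  0.8 -0.3  0.  -0.2]
foot [ 0.4569 -0.1902  0.1375] rel tcp [-0.002   0.0102 -0.2135]
[[312.3 190.3]
 [315.1 211.3]
 [325.2 195.4]
 [349.3 190.2]]
```

Tilt is only ~7°. I raise above the neighbours, shift toward the rack, and use the last picture to refine the rack pose.

Request:
drive_tool([
  [0,0,-0.3,0],
  [0.2,0,-0.58,0],
  [0.4,0,-0.58,0],
  [0.4,0,-0.58,0],
  [0.4,0,-0.58,0],
])

```text
time_s: 32.45
tcp_pos: [0.4685, -0.2474, 0.4197]
ee_rot: [[0.205, -0.979, -0.001], [-0.979, -0.205, 0.001], [-0.001, 0.001, -1.0]]
wrist_force: [-0.2, 0.7, -2.4]
gripper_width: 0.687
```

Run:
```python
from station import telemetry,capture
from h import *
s=telemetry.sense();c=capture("wrist");w=wristcam(s,c)
im=c["color"].copy()
import pickle;pickle.dump((w,s),open("w9.pkl","wb"))
q=[.5016,-.3935,.2002]
a=cv2.imread("pics/scene0.png");b=cv2.imread("pics/top0.png")
o=np.zeros((600,800,3),np.uint8)
A=cv2.resize(a[195:270,125:200],(300,300),interpolation=2);B=cv2.resize(b[178:218,306:361],(440,320)[:2],interpolation=2)
o[300:,:300]=A;o[280:,360:]=B
C=im[:187];o[:280,:768]=cv2.resize(C,(768,280))
cv2.imwrite("pics/w9.png",o)
for m in[(0,48,178),(0,-48,178),(42,74,70),(-42,74,70),(42,-74,70),(-42,-74,70),(42,22,70),(-42,22,70)]: print(m,proj(w,W(q,m))[0].round(1),proj("scene",W(q,m))[0].round(1),proj("top",W(q,m))[0].round(1))
```

```text
(0, 48, 178) [251.3  76.3] [170.9 204.9] [325.2 195.4]
(0, -48, 178) [251.6 -32.8] [137.9 214.2] [349.3 190.2]
(42, 74, 70) [221.2 104.1] [187.8 238.7] [312.3 190.3]
(-42, 74, 70) [282.2 104.5] [179.  222.8] [316.9 210.1]
(42, -74, 70) [218.6 -18.9] [138.7 254.2] [347.1 182.9]
(-42, -74, 70) [285.7 -18.4] [131.9 236.9] [351.9 202.6]
(42, 22, 70) [220.3  63.5] [171. 244.] [324.5 187.7]
(-42, 22, 70) [283.4  63.9] [162.9 227.6] [329.3 207.5]
```

View pics/w9.png

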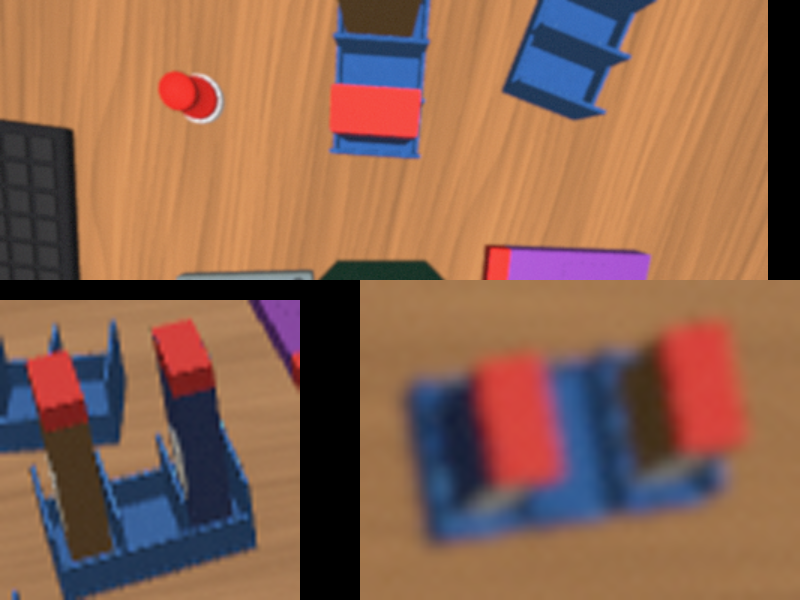

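The wrist view shows the +y rack edge corners at (332,153) and (419,157), book_l's top at (375,111), and the divider at (335,38)–(428,41). All are within about 2 mm of the model. I refit with these.

Run:
```python
from h import *
import pickle
w,s=pickle.load(open("w9.pkl","rb"))
k=1.5;obs=[(w,(332/k,153/k),(42,74,70)),(w,(419/k,157/k),(-42,74,70)),(w,(375/k,111/k),(0,48,178)),(w,(335/k,38/k),(42,-23,70)),(w,(428/k,41/k),(-42,-23,70)),
("scene",(171,206.75),(0,48,178)),("scene",(139.3,214.5),(0,-48,178)),("scene",(187.5,248.8),(42,74,36)),("scene",(140,262.5),(42,-74,36))]
q,e=fit(obs,[.5,-.39,.2]);print(q.round(4),e.round(1).tolist())
T=s["tcp_pos"];X=s["ee_rot"]
# foot centre rel tcp in tool: (-.0104,0,.2135)
foot=T+X@np.array([-.0104,0,.2135]);d=X.T@(np.r_[q[:2],foot[2]]-foot);print("foot",foot.round(4),"shift tool",d.round(4),"frac",(d/.12).round(3),"foot z",foot[2], "yaw tool x",np.degrees(np.arctan2(X[1,0],X[0,0])),"want",np.degrees(q[2])-90)
```

```text
[ 0.5012 -0.3946  0.1629] [[-1.8, 0.1], [1.3, 0.2], [0.1, 1.2], [-2.7, -1.3], [0.2, -0.2], [-0.3, -1.5], [-1.9, -0.7], [0.8, -1.1], [-0.5, -0.3]]
foot [ 0.4661 -0.2371  0.2062] shift tool [ 1.614e-01 -2.200e-03 -1.000e-04] frac [ 1.345e+00 -1.800e-02 -1.000e-03] foot z 0.20622963255607274 yaw tool x -78.19158353719422 want -80.6686885748618
```

Request:
drive_tool([
  [0.2,0,0,0],
  [0.5,0,0,0.013],
  [0.8,-0.018,0,0.013],
  [0.8,-0.018,0,0.013],
])

```text
time_s: 33.0
tcp_pos: [0.4908, -0.3423, 0.4188]
ee_rot: [[0.177, -0.984, -0.002], [-0.984, -0.177, 0.001], [-0.001, 0.002, -1.0]]
wrist_force: [-0.7, 1.4, -2.7]
gripper_width: 0.687
```

Request:
drive_tool([
  [0.2,0,0,0],
  [0.4,0,0,0],
  [0.52,0,0,0],
  [0.52,0,0,0],
  [0.52,0,0,0],
])

```text
time_s: 33.62
tcp_pos: [0.5016, -0.4018, 0.4204]
ee_rot: [[0.18, -0.984, -0.0], [-0.984, -0.18, 0.0], [-0.0, -0.0, -1.0]]
wrist_force: [-0.0, 0.2, -1.1]
gripper_width: 0.686
```

```bash
cat > chk.py <<'E'
from station import telemetry,capture
from h import *
s=telemetry.sense();c=capture("wrist");w=wristcam(s,c);im=c["color"];T=s["tcp_pos"];X=s["ee_rot"]
q=[.5012,-.3946,.18];foot=T+X@np.array([-.0104,0,.2135]);R=np.array([[np.cos(q[2]),np.sin(q[2])],[-np.sin(q[2]),np.cos(q[2])]])
print("foot in rack mm",((R@(foot[:2]-q[:2]))*1000).round(1),"z",foot[2].round(4),"yaw",np.degrees(np.arctan2(X[1,0],X[0,0])).round(1))
print("rows",[(r,im[r,254].tolist()) for r in range(164,216,4)])
def P(a,t,y,f=.1177,u=.0095,v=.0446): return T+X@np.array([u-a*np.sin(f)+t*np.cos(f),y,v+a*np.cos(f)+t*np.sin(f)])
print("scene foot corners pred",proj("scene",P(.17,.015,-.03)).round(1),proj("scene",P(.17,-.015,-.03)).round(1))
b=capture("scene")["color"];cv2.imwrite("pics/last_scene.png",b);cv2.imwrite("pics/last_wrist.png",im)
g=b[195:260:3,150:165:2];print("cols",[b[r,155].tolist() for r in range(170,232,4)])
E
python3 chk.py
```

```text
foot in rack mm [-0.9  3.3] z 0.2069 yaw -79.6
rows [(164, [193, 114, 61]), (168, [195, 115, 62]), (172, [83, 65, 42]), (176, [36, 48, 22]), (180, [40, 52, 28]), (184, [42, 54, 22]), (188, [43, 54, 27]), (192, [41, 55, 25]), (196, [40, 52, 23]), (200, [39, 47, 82]), (204, [31, 35, 126]), (208, [44, 55, 130]), (212, [62, 72, 247])]
scene foot corners pred [[151.3 208.6]] [[161.7 204.7]]
cols [[91, 131, 174], [86, 123, 166], [85, 122, 163], [83, 120, 162], [83, 120, 162], [42, 53, 31], [116, 126, 128], [131, 142, 145], [132, 142, 147], [120, 137, 153], [81, 83, 95], [79, 51, 31], [75, 49, 28], [88, 66, 53], [80, 95, 120], [91, 128, 172]]
```

Foot is over the bay at rack (−1, +3) mm and the tilt is unchanged. Lowering.

Request:
drive_tool([
  [0,0,0.15,0],
  [0,0,0.3,0],
  [0,0,0.45,0],
  [0,0,0.6,0],
  [0,0,0.75,0],
  [0,0,0.88,0],
  [0,0,1,0],
  [0,0,1,0],
])

```text
time_s: 34.72
tcp_pos: [0.5012, -0.4023, 0.2989]
ee_rot: [[0.179, -0.984, -0.002], [-0.984, -0.179, 0.001], [-0.002, 0.002, -1.0]]
wrist_force: [-0.8, -0.4, -2.3]
gripper_width: 0.688
```

Request:
drive_tool([
  [0,0,0.1,0],
  [0,0,0.2,0],
  [0,0,0.3,0],
  [0,0,0.38,0],
  [0,0,0.46,0],
  [0,0,0.52,0],
  [0,0,0.52,0],
])

```text
time_s: 35.6
tcp_pos: [0.5014, -0.4025, 0.2371]
ee_rot: [[0.179, -0.984, -0.001], [-0.984, -0.179, 0.001], [-0.001, 0.001, -1.0]]
wrist_force: [0.6, -0.2, -0.8]
gripper_width: 0.686
```

Request:
drive_tool([
  [0,0,0.03,0],
  [0,0,0.06,0],
  [0,0,0.09,0],
  [0,0,0.09,0],
  [0,0,0.09,0],
])

```text
time_s: 36.22
tcp_pos: [0.5015, -0.4024, 0.2267]
ee_rot: [[0.179, -0.984, -0.001], [-0.984, -0.179, 0.001], [-0.001, 0.001, -1.0]]
wrist_force: [0.6, 1.3, -2.7]
gripper_width: 0.685
```

Request:
drive_tool([
  [0,0,0.015,0],
  [0,0,0.03,0],
  [0,0,0.03,0],
  [0,0,0.03,0],
])

```text
time_s: 36.72
tcp_pos: [0.5016, -0.4024, 0.2234]
ee_rot: [[0.179, -0.984, -0.0], [-0.984, -0.179, 0.0], [-0.001, 0.0, -1.0]]
wrist_force: [-0.4, 3.3, -0.9]
gripper_width: 0.691
```

Request:
drive_tool([
  [-0.015,0,0.012,0],
  [-0.02,0,0.024,0],
  [-0.02,0,0.024,0],
  [-0.02,0,0.024,0],
])

```text
time_s: 37.22
tcp_pos: [0.5015, -0.4011, 0.2222]
ee_rot: [[0.18, -0.984, 0.001], [-0.984, -0.18, -0.002], [0.003, -0.001, -1.0]]
wrist_force: [-1.6, 1.4, 5.7]
gripper_width: 0.687
```

The book is on the floor (Fz rose to +5.7 N). I nudge the head a little more upright, then release.

Request:
drive_tool([
  [-0.025,0,0,0],
  [-0.05,0,0,0],
  [-0.075,0,0,0],
  [-0.075,0,0,0],
])

```text
time_s: 37.72
tcp_pos: [0.5, -0.3917, 0.2215]
ee_rot: [[0.18, -0.984, 0.002], [-0.984, -0.18, -0.002], [0.002, -0.001, -1.0]]
wrist_force: [-0.2, -2.0, 5.5]
gripper_width: 0.687
```

Request:
drive_tool([
  [0,0,0,0],
  [0,0,0,0],
  [0,0,0,0],
  [0,0,0,0],
], fingers=72)

```text
time_s: 38.22
tcp_pos: [0.4996, -0.3913, 0.2201]
ee_rot: [[0.179, -0.984, -0.001], [-0.984, -0.179, 0.001], [-0.001, 0.0, -1.0]]
wrist_force: [-0.7, 0.4, -0.3]
gripper_width: 0.824
```

Request:
drive_tool([
  [0,0,-0.15,0],
  [0,0,-0.35,0],
  [0,0,-0.6,0],
  [0,0,-0.9,0],
  [0,0,-1,0],
  [0,0,-1,0],
])

```text
time_s: 38.98
tcp_pos: [0.4997, -0.3913, 0.3407]
ee_rot: [[0.179, -0.984, 0.001], [-0.984, -0.179, 0.0], [0.0, -0.001, -1.0]]
wrist_force: [-0.1, 0.5, -0.3]
gripper_width: 0.827
```

Request:
drive_tool([
  [-0.4,0,-0.2,0],
  [-0.8,0,-0.2,0],
  [-1,0,-0.2,0],
  [-1,0,-0.2,0],
  [-1,0,-0.2,0],
])

```text
time_s: 39.6
tcp_pos: [0.4781, -0.2736, 0.3634]
ee_rot: [[0.179, -0.984, -0.002], [-0.984, -0.179, 0.001], [-0.001, 0.002, -1.0]]
wrist_force: [0.4, -0.1, -0.5]
gripper_width: 0.83
```

Run:
```python
from station import telemetry,capture
from h import *
s=telemetry.sense();c=capture("wrist");w=wristcam(s,c);im=c["color"];b=capture("scene")["color"]
cv2.imwrite("pics/fin_w.png",im);cv2.imwrite("pics/fin_s.png",b)
q=[.5012,-.3946,.18]
def reds(im,lo=150):
    hs=cv2.cvtColor(im,cv2.COLOR_BGR2HSV);R=cv2.inRange(hs,(0,lo,200),(10,255,255))
    n,l,st,ce=cv2.connectedComponentsWithStats(R);return [(st[i].tolist(),ce[i].round(1).tolist()) for i in range(1,n) if st[i][4]>15]
print("wrist",reds(im));print("scene",reds(b));print("scene0",reds(cv2.imread("pics/scene0.png")))
for y in(48,0,-48): print(y,"top centre pred wrist",proj(w,W(q,(0,y,178)))[0].round(1),"scene",proj("scene",W(q,(0,y,178)))[0].round(1))
```

```text
wrist [([257, 0, 33, 2, 46], [275.5, 0.3]), ([216, 18, 76, 40, 2963], [253.2, 37.5]), ([87, 68, 28, 29, 630], [100.5, 82.1]), ([112, 72, 19, 28, 189], [124.0, 88.6]), ([216, 81, 72, 38, 2420], [250.8, 100.1]), ([336, 190, 16, 41, 518], [343.5, 208.7])]
scene [([163, 200, 14, 13, 115], [169.9, 205.9]), ([148, 204, 14, 13, 116], [154.4, 209.6]), ([199, 205, 16, 6, 41], [206.9, 207.6]), ([132, 208, 13, 13, 119], [137.9, 214.3]), ([180, 274, 11, 7, 60], [184.8, 277.0])]
scene0 [([163, 200, 14, 13, 113], [169.8, 205.8]), ([199, 205, 16, 6, 39], [206.6, 207.6]), ([132, 208, 13, 13, 117], [137.8, 214.3]), ([180, 274, 11, 7, 59], [184.8, 276.9])]
48 top centre pred wrist [252.8 102.5] scene [170.6 205.1]
0 top centre pred wrist [252.7  41.7] scene [154.2 209.5]
-48 top centre pred wrist [252.6 -25.4] scene [137.4 214. ]
```

The book top is at scene (154.4,209.6), against (154.2,209.5) predicted for upright and centred. The neighbours and stamp have not moved. I check the pawl, plate and mouse, then hand in.

Run:
```python
from h import *
from station import telemetry,order
b=cv2.imread("pics/fin_s.png");a=cv2.imread("pics/scene0.png")
p=[.5852,-.0739,.2348]
hs=cv2.cvtColor(b,cv2.COLOR_BGR2HSV);R=cv2.inRange(hs,(0,140,90),(10,255,255))|cv2.inRange(hs,(172,140,90),(180,255,255));R[:,:290]=0;R[:170]=0;R[230:]=0;R[:,345:]=0
ys,xs=np.nonzero(R);print("knob",xs.mean(),ys.mean(),len(xs))
for k in(1.6,1.9): t=np.radians(139.6)-k;print(k,proj("scene",W(p,(55+62*np.cos(t),104,228+62*np.sin(t))))[0].round(1))
for k in(0,1.8,2.0): t=np.radians(129.9)-k;print("handle end",k,proj("scene",W(p,(80*np.cos(t),243,190+80*np.sin(t))))[0].round(1))
d=b[150:240,325:350].max(2)<55;n,l,st,ce=cv2.connectedComponentsWithStats(d.astype(np.uint8));print("dark",[(st[i]+[325,150,0,0,0]).tolist() for i in range(1,n) if st[i][4]>15])
print("mouse diff",cv2.absdiff(a,b)[200:240,400:440].max())
print(telemetry.sense()["time_s"]);print(order.finish_job())
```

```text
knob 323.625 194.48214285714286 56
1.6 [321.6 188.1]
1.9 [323.7 194.7]
handle end 0 [329.4 158. ]
handle end 1.8 [353.8 184.3]
handle end 2.0 [354.4 189.4]
dark [[327, 189, 23, 13, 125]]
mouse diff 11
39.7
the job is handed in; nothing more can be done
None
```

I did the whole job and handed it in at 39.7 s of the 72 s allowed; the hand-in reports no verdict, so I don't know how it was judged.

- **Press:** I threw the pawl back by its knob and wound the crank to about 2.0 rad. Then I drew the book out from under the raised plate.
- **Standing the book up:** The tool cannot tilt, so I laid the book on the desk and gripped it again near the head. Short, brisk shakes in the air swung it to within about 7° of upright. I lowered it into the middle bay, felt it touch the floor, nudged it straighter and released it.

**Last checks:**
- **Pawl:** the knob was at (323.6, 194.5), against (323.7, 194.7) predicted for 1.9 rad.
- **Crank:** the dark patch where the handle should be at top stop was in the right place. I made no finer final measurement of the wheel angle or the plate.
- **Book:** its head was at (154.4, 209.6), against (154.2, 209.5) predicted for an upright, centred book.
- **Bystanders:** the neighbouring books, stamp and mouse showed no movement.

One thing came close to a limit: when I first set the book on the desk, the wrist force reached 34 N, under the 40 N limit for the arm or gripper body. No check failed or disagreed. The final checks were numerical only, as I had used all 12 picture views.

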